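# Release a brass bar from the two-button bar feeder

## Task

Press both green buttons of the bar feeder all the way down together, one fingertip on each, and keep both held down until the brass bar has rolled down into the tray and come to rest there. Then let both buttons come up again and move clear. Do not touch the bar itself, pick nothing up, and leave the tape measure, glue can and tape roll where they stand.

Things in the scene. Friction and masses are not known exactly. Their poses are not given: they have to be found in the camera images.
- feeder: Grey bar feeder fixed to the bench, 200 mm (x) by 134 mm (y). Origin on the bench surface, z up. Console with flat deck 50 mm high at its own x = 20 to 76 mm, carrying two green buttons side by side along y. From there a 0.2 rad aluminium ramp runs down to -x, between side walls 54 mm high and 122 mm apart, to an open tray with a black floor and a 40 mm high front lip at x = -118 mm.
- bar: Loose brass bar, 22 mm diameter, 120 mm long, 0.18 to 0.35 kg; origin at its centre, length along its y. Starts across the ramp before the console (feeder x -5 mm, centre 53 mm high), held by two green stop pins. Each pin sinks with the button on its side; with both pressed over about 8 mm the bar rolls by itself and within 2 s rests in the tray (centre 31 mm high, feeder x -80 to -106 mm).
- tray (a point): Centre of the tray's floor, 95 mm from the feeder's origin towards its -x, 20 mm above the bench. The tray floor is 40 mm wide in x, 122 mm long in y, 8 mm below the ramp's foot.
- button_left_top (a point): Centre of the flat top of the green button on the feeder's +y side: round cap, 28 mm diameter, at feeder x = 47 mm, y = 30 mm, 68 mm above the bench when up (18 mm above the deck). Moves straight down with the button. The two button centres are 60 mm apart, with 32 mm free between the caps.
- button_right_top (a point): The same for the green button on the feeder's -y side, at feeder x = +47 mm, y = -30 mm.
- button_left (a joint): How far the left button is pressed, in m: 0 up, 0.010 fully down (stop). Spring return: 1.5 N to start moving it, 5 N fully down, each button.
- button_right (a joint): The same for the right button.
- tape_measure: Bystander: yellow and black tape measure, 62 by 34 mm, 56 mm high; origin at the centre of its underside.
- glue_can: Bystander: upright can with a red label, 54 mm diameter, 95 mm high; origin at the centre of its underside.
- tape_roll: Bystander: brown roll of tape lying flat, 92 mm diameter, 45 mm high; origin at the centre of its underside. The three bystanders stand beside and behind the feeder, at least 45 mm from it, in any order.
Mind the look-alikes: they are no part of the job. There is more than one size of the bar; the job needs the smallest.

How it is judged:
By the outcome, as a careful person would: the job done as asked, in the order asked, and still so for the second after the job is handed in, with the robot touching nothing.
It also fails if it takes over 32 s, if anything falls off the work surface, if the arm or the gripper's body presses on something with over 40 N, if the wrist force passes 120 N, or if a joint passes its speed limit or range.

## Robot

A 6-joint arm with a two-finger parallel gripper is mounted at the origin on the work surface. World frame = base frame: x ahead of the robot, y to its left, z up, the work surface at z = 0. Lengths are in m, angles in rad, forces in N, time in s.
With the tool pointing down it reaches from about 0.375 to 0.925 m from the base axis. Payload 5.7 kg.
Tool frame: the origin (TCP) lies between the finger pads; the fingertips stand 11 mm ahead of it and the grasp point (between the pads) lies 8 mm behind it; z points along the fingers, y is the line along which they close (so a half turn about z gives the same grasp; the last joint's range is limited). The gripper opens to 85 mm and grips with 20 to 120 N. Pads are 22 mm wide; open, the fingers measure 114 mm over their backs; the gripper's body (76 mm by 85 mm) begins 54 mm behind the grasp point. The pads swing forward as they close: fully open they stand 13 mm farther back than shut.
Start: joints at [1.158, 0.359, 1.51, -0, 1.272, -0.115], TCP at [0.176, 0.574, 0.242] pointing down, gripper open.
Joint ranges: [-2.97, 2.97], [-1.01, 2.36], [0.21, 2.38], [-0.96, 4.11], [0.2, 2.71], [-2.98, 2.98]. Speed limits (rad/s): [2.39, 2.39, 3.14, 3.14, 3.14, 3.14].

## Interface

Orientations are given as a unit quaternion [x, y, z, w].
In Python, from plant import bot, get_image gives the robot as it stands.
- The arm moves only by the shell command python3 -m handwheel 'ROWS' [FORCE]. ROWS is JSON, a list that holds one entry, the list of rows, each a list of 7 numbers: the shift along the tool's x, y, z in mm, then the turn, a rotation vector about the tool's x, y, z in degrees, then the opening, from 0 (shut) to 1 (fully open). In form: [[[x, y, z, wx, wy, wz, fingers], ...]]. A call has 1 to 12 rows; each row shifts and turns the commanded pose from where the row before left it, along the tool's axes as they then stand; what a row does not reach is not made up. A row lasts 1/12 s, in which the tool goes at most 41.7 mm and 7.16 degrees, less where a joint would pass 70% of its speed; a pose out of reach is approached as far as the arm can. A call is refused whole if a number of a shift passes 41.7 or a number of a turn 7.16, either way. A call with a gripper value outside its range is refused whole. The fingers move at their own pace and stop on an object; FORCE is the grip in N (left out, the last holds). Time passes only in rows, so rows that do not move let the fingers close. It gives the time, the measured TCP pose, the force, the opening and the grip force at its end, in the units of the state.
- bot.read_state(): the state, without advancing time (a new reading comes with each control period).
- get_image(name): name is "scene" or "top" or "wrist"; returns a dict with "pixels" (480x640x3 uint8, red, green, blue), "intrinsics" (3x3 intrinsics, pixels), "D" ([k1, k2, p1, p2, k3] as OpenCV has them; the pictures are not rectified), "T" (4x4, takes a point from camera to world coordinates); the wrist camera has in their place "mount" (4x4, takes a point from camera to tool coordinates, whose origin is the TCP and whose axes are the flange's). Camera axes: x right, y down, z forward; pixel columns grow to the right and rows downward; lengths in m; the calibration is good to about 2 mm. A picture is of the moment at which its call begins: read the wrist's pose just before it. There is no depth.
- bot.job_done(): hands the job in; it is judged then, once.
The state is a dict: "time": time; "q": joint angles; "joint_vel": joint speeds; "tau": joint torques, N m; "ee_pos": TCP position; "orientation": TCP orientation; "wrist_force": force on the tool from outside, world axes, zero at the start; "torque": the same for the moment, N m; "grip_width": finger opening in m; "finger_force": force on a finger pad.
Only numpy, scipy, OpenCV 4.12 (cv2) and the standard library are available. Lean on these libraries where they do the work, as an engineer would, in place of code of your own. Each camera call takes 0.05 s, during which the arm holds its last target. There are 200 camera calls.

## Working session

There is one attempt and no reset: what is moved stays moved. The work goes in short steps, Python scripts to look and compute and a shell command to move; the robot and the scene stay as the last step left them, time stands still between calls to the robot, and variables do not carry over. Pictures are saved under pics/ and viewed, at most 10 in all, crops included, and the job is handed in when it is done.

```bash
ls; mkdir -p pics; python3 - <<'E'
from plant import bot,get_image
import cv2,numpy as np
s=bot.read_state();print(s)
for n in("scene","top"):
    d=get_image(n);cv2.imwrite(f"pics/{n}0.png",d["pixels"][:,:,::-1]);np.savez(f"{n}0.npz",**d)
    print(n,d["intrinsics"].tolist(),d["D"],np.round(d["T"],4).tolist())
E
```

```text
pics
{'time': 0.0, 'q': array([ 1.15789207e+00,  3.59514883e-01,  1.51144983e+00,  2.01040160e-05,
        1.27249474e+00, -1.15101854e-01]), 'joint_vel': array([-0.00032856, -0.00110536, -0.00174206,  0.00028314,  0.00053375,
        0.00203371]), 'tau': array([ 2.69163167e-03, -5.27634895e+01, -2.78620899e+01,  1.69660948e-04,
        1.33503950e-02, -1.31135619e-05]), 'ee_pos': array([0.17578445, 0.57297497, 0.24144106]), 'orientation': array([ 1.48354449e-01,  9.88933813e-01, -8.98555068e-04, -2.52840704e-04]), 'wrist_force': array([-0.57587908,  0.23624163,  0.69778318]), 'torque': array([ 0.03872664,  0.01561644, -0.00672026]), 'finger_force': 0.0, 'grip_width': 0.08526581691572495}
scene [[511.9929850114125, 0.0, 323.2449330503338], [0.0, 511.9929850114125, 234.35209909803], [0.0, 0.0, 1.0]] [-0.13737345  0.          0.          0.          0.        ] [[-0.5742, 0.6797, -0.4564, 0.974], [0.8187, 0.472, -0.3272, 0.3566], [-0.007, -0.5615, -0.8275, 0.8156], [0.0, 0.0, 0.0, 1.0]]
top [[436.02573993226287, 0.0, 321.64208029495944], [0.0, 436.02573993226287, 243.876094081617], [0.0, 0.0, 1.0]] [-0.10865834  0.          0.          0.          0.        ] [[-0.0081, -0.9933, 0.1154, 0.4781], [-0.9998, 0.0058, -0.0201, 0.0568], [0.0193, -0.1155, -0.9931, 0.8123], [0.0, 0.0, 0.0, 1.0]]
```

View pics/scene0.png

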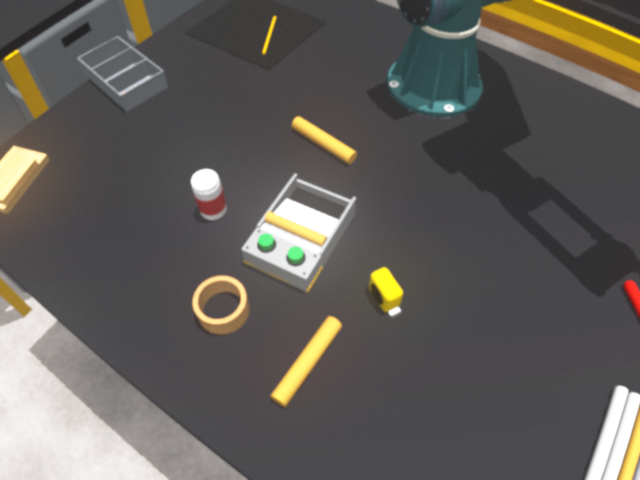

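View pics/top0.png

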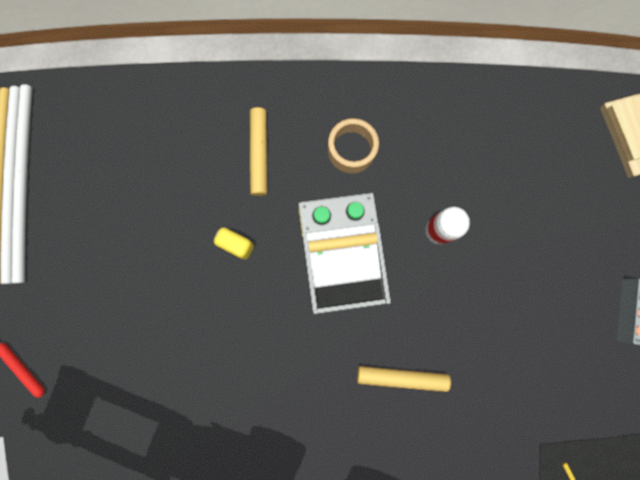

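Scene view: the feeder is at about (300,230), with green caps at (266,242) and (296,256). Top view: the caps are at (321,215) for left/+y and (356,210) for right/-y, and the feeder's -x points to the robot.

There are three bars in the top view: (258,150) long on the bench, (404,379) on the bench, and (342,242) on the ramp. The ramp one is the smallest and sits against the pins, so it is the job's bar.

The crop and the measurement come next.

```bash
cat > h.py <<'E'
import cv2,numpy as np
def ray(d,uv):
    n=cv2.undistortPoints(np.array([[uv]],float),np.array(d["intrinsics"]),np.array(d["D"]))[0,0]
    T=d["T"];return T[:3,3],T[:3,:3]@np.array([n[0],n[1],1])
def plane(d,uv,z):
    o,r=ray(d,uv);return o+r*(z-o[2])/r[2]
def tri(d1,a,d2,b):
    o1,r1=ray(d1,a);o2,r2=ray(d2,b)
    k=np.linalg.lstsq(np.c_[r1,-r2],o2-o1,rcond=None)[0]
    p,q=o1+k[0]*r1,o2+k[1]*r2;return (p+q)/2,np.linalg.norm(p-q)
def blobs(px,lo,hi,amin=40):
    m=cv2.inRange(cv2.cvtColor(px,cv2.COLOR_RGB2HSV),lo,hi)
    n,_,st,c=cv2.connectedComponentsWithStats(m)
    return [(c[i].round(1),st[i].tolist()) for i in range(1,n) if st[i,4]>=amin]
E
python3 - <<'E'
from h import *
S=dict(np.load("scene0.npz"));T=dict(np.load("top0.npz"))
# bright cap tops only
bs=sorted(blobs(S["pixels"],(50,120,60),(85,255,255)),key=lambda b:b[0][0])
bt=sorted(blobs(T["pixels"],(50,120,60),(85,255,255)),key=lambda b:b[0][0])
print(bs);print(bt)
bt=[b for b in bt if b[1][4]>150]; bs=[b for b in bs if b[1][4]>100]
# scene camera looks back toward robot: left(+y) cap is at larger or smaller column; try both
for x in bs:
    print("scene plane",plane(S,x[0],.062).round(4))
for x in bt: print("top plane",plane(T,x[0],.066).round(4))
for i in(0,1):
    for j in(0,1): print(i,j,[np.round(v,4) for v in tri(S,bs[i][0],T,bt[j][0])])
# bar lengths (top view): yellow/brass blobs
for b in blobs(T["pixels"],(12,80,80),(28,255,255),300): print("brass",b)
c=T["pixels"][170:330,260:430,::-1];cv2.imwrite("pics/crop0.png",cv2.resize(c,None,fx=3.5,fy=3.5,interpolation=cv2.INTER_CUBIC))
E
```

```text
[(array([265.4, 240.4]), [259, 234, 14, 13, 144]), (array([295. , 253.7]), [288, 248, 15, 13, 146])]
[(array([321.4, 214.8]), [314, 207, 16, 16, 200]), (array([355. , 210.5]), [347, 203, 17, 16, 197])]
scene plane [ 0.6274 -0.018   0.062 ]
scene plane [0.6196 0.0417 0.062 ]
top plane [0.6156 0.0417 0.066 ]
top plane [ 0.623  -0.0169  0.066 ]
0 0 [array([0.6272, 0.0206, 0.093 ]), np.float64(0.054)]
0 1 [array([ 0.6252, -0.0187,  0.0583]), np.float64(0.0024)]
1 0 [array([0.6175, 0.0409, 0.0583]), np.float64(0.0016)]
1 1 [array([0.6165, 0.0046, 0.0354]), np.float64(0.0542)]
brass (array([318.3,  30.3]), [0, 19, 640, 30, 8312])
brass (array([  2.3, 135.4]), [0, 87, 9, 153, 605])
brass (array([618.4, 137.1]), [601, 105, 33, 72, 787])
brass (array([257.9, 151.4]), [249, 107, 19, 89, 1552])
brass (array([352.6, 144.2]), [328, 118, 51, 55, 1433])
brass (array([234.9, 243.6]), [213, 227, 41, 33, 465])
brass (array([342.5, 242.1]), [309, 233, 68, 19, 692])
brass (array([403.4, 378.7]), [357, 366, 95, 26, 1744])
```

View pics/crop0.png

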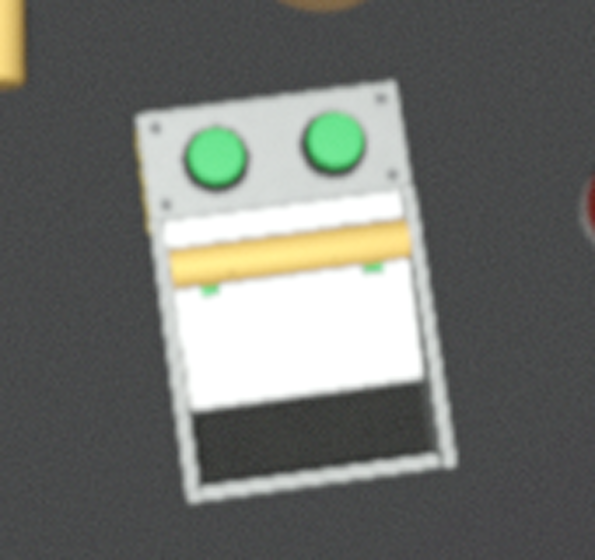

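The crop confirms it: the smallest bar lies across the ramp against two green pins at crop (210,289) and (372,267). The caps are 59 mm apart (60 given). Feeder yaw is about 7.2° and the midpoint is about (0.6205, 0.012). I turn the tool -24.3° and lower it, then travel.

```bash
python3 -m handwheel '[[[0,0,15,0,0,-6.1,0.54],[0,0,15,0,0,-6.1,0.54],[0,0,15,0,0,-6.1,0.54],[0,0,15,0,0,-6,0.54],[-20,-34,0,0,0,0,0.54],[-20,-34,0,0,0,0,0.54],[-20,-34,0,0,0,0,0.54],[-20,-34,0,0,0,0,0.54],[-20,-34,0,0,0,0,0.54],[-20,-34,0,0,0,0,0.54],[-20,-34,0,0,0,0,0.54],[-20,-34,0,0,0,0,0.54]]]'; python3 -m handwheel '[[[-20,-34,0,0,0,0,0.54],[-20,-34,0,0,0,0,0.54],[-20,-34,0,0,0,0,0.54],[-20,-34,0,0,0,0,0.54],[-20,-34,0,0,0,0,0.54],[-20,-34,0,0,0,0,0.54],[-20,-34,0,0,0,0,0.54],[-20,-34,0,0,0,0,0.54],[-20,-34,0,0,0,0,0.54],[0,0,0,0,0,0,0.54],[0,0,0,0,0,0,0.54]]]'
python3 - <<'E'
from plant import bot,get_image
from h import *
from scipy.spatial.transform import Rotation as R
s=bot.read_state();d=get_image("wrist")
T=np.eye(4);T[:3,:3]=R.from_quat(s["orientation"]).as_matrix();T[:3,3]=s["ee_pos"]
d["T"]=T@d["mount"];cv2.imwrite("pics/w1.png",d["pixels"][:,:,::-1])
print(s["time"],s["ee_pos"],T[:3,:3].round(3).tolist(),s["grip_width"],s["wrist_force"])
P=[]
for b in blobs(d["pixels"],(50,120,60),(85,255,255)):
    p=plane(d,b[0],.067);print(b,p.round(4));P.append(p)
    print("tool",(T[:3,:3].T@(p-s["ee_pos"])).round(4))
E
```

```text
time: 1.1
ee_pos: [0.3696, 0.3221, 0.1821]
orientation: [-0.063, 0.998, -0.0, -0.0]
wrist_force: [1.5, -0.5, 0.5]
grip_width: 0.0463
finger_force: 0.0
time: 2.02
ee_pos: [0.5872, 0.0411, 0.1818]
orientation: [-0.061, 0.998, -0.0, -0.0]
wrist_force: [-0.1, 0.4, 0.3]
grip_width: 0.0461
finger_force: 0.0
2.0167 [0.58720766 0.04108205 0.18178528] [[-0.992, -0.123, -0.0], [-0.123, 0.992, -0.0], [0.0, -0.0, -1.0]] 0.046064544113551646 [-0.11852696  0.39848775  0.29700658]
(array([200.9, 189. ]), [195, 186, 15, 7, 63]) [ 0.5599 -0.0335  0.067 ]
tool [ 0.0362 -0.0706  0.1148]
(array([220.6, 290.7]), [201, 273, 41, 37, 1184]) [ 0.6259 -0.0177  0.067 ]
tool [-0.0312 -0.0631  0.1148]
(array([311.5, 290.2]), [291, 272, 42, 38, 1218]) [0.6181 0.042  0.067 ]
tool [-0.0308 -0.0029  0.1148]
```

View pics/w1.png

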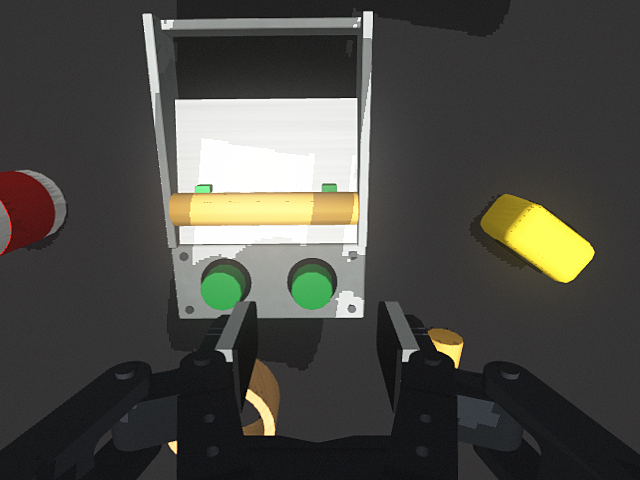

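The wrist view has the caps at (221,291) and (312,290) with the bar at (265,208). This agrees with the first fix to 2 mm, and the yaw is aligned. The midpoint lies at tool (-31, -33) mm. I shift there and descend above the caps.

```bash
python3 -m handwheel '[[[-15.5,-16.5,0,0,0,0,0.54],[-15.5,-16.5,0,0,0,0,0.54],[0,0,24,0,0,0,0.54],[0,0,24,0,0,0,0.54],[0,0,24,0,0,0,0.54],[0,0,0,0,0,0,0.54],[0,0,0,0,0,0,0.54]]]'
python3 - <<'E'
from plant import bot,get_image
from h import *
s=bot.read_state();print(s["ee_pos"],s["wrist_force"],s["grip_width"])
d=get_image("wrist");cv2.imwrite("pics/w2.png",d["pixels"][:,:,::-1])
d=get_image("scene");c=d["pixels"][170:300,220:390,::-1];cv2.imwrite("pics/s2.png",cv2.resize(c,None,fx=4,fy=4,interpolation=cv2.INTER_CUBIC))
E
```

```text
time: 2.65
ee_pos: [0.6187, 0.0156, 0.1092]
orientation: [-0.064, 0.998, 0.0, -0.002]
wrist_force: [0.2, -0.8, -0.7]
grip_width: 0.0461
finger_force: 0.0
[0.61873746 0.01561356 0.10918688] [ 0.1927988  -0.76341903 -0.6743386 ] 0.046051364425111305
```

View pics/w2.png

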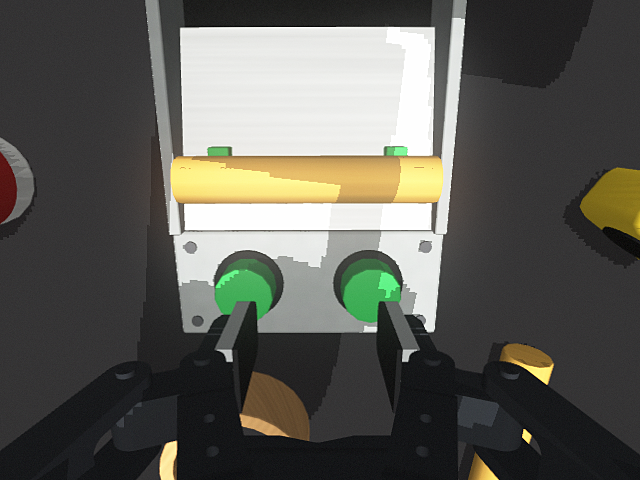

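View pics/s2.png

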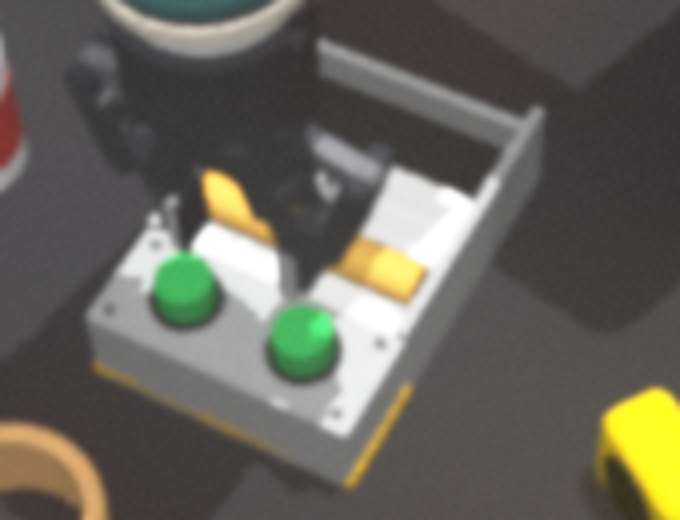

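Wrist view: the fingertips at about (236,310) and (400,310) are centred about 10 px right of the caps at (245,290) and (371,290). The scene crop shows both caps free and the bar untouched. The readings say the same, so I correct (-3, -4) mm, open a little, and feel downward.

```bash
python3 -m handwheel '[[[-3,-4,0,0,0,0,0.6],[0,0,6,0,0,0,0.6],[0,0,6,0,0,0,0.6],[0,0,6,0,0,0,0.6],[0,0,0,0,0,0,0.6],[0,0,0,0,0,0,0.6]]]'; python3 -m handwheel '[[[0,0,2,0,0,0,0.6],[0,0,2,0,0,0,0.6],[0,0,2,0,0,0,0.6],[0,0,0,0,0,0,0.6]]]'
python3 - <<'E'
from plant import bot,get_image
from h import *
s=bot.read_state();print(s["ee_pos"],s["wrist_force"],s["torque"],s["grip_width"])
d=get_image("scene");c=d["pixels"][170:300,220:390,::-1];cv2.imwrite("pics/s3.png",cv2.resize(c,None,fx=4,fy=4,interpolation=cv2.INTER_CUBIC))
E
```

```text
time: 3.25
ee_pos: [0.6239, 0.0106, 0.0916]
orientation: [-0.063, 0.998, 0.0, -0.001]
wrist_force: [0.1, 0.5, 0.5]
grip_width: 0.0511
finger_force: 0.0
time: 3.58
ee_pos: [0.6243, 0.0106, 0.0859]
orientation: [-0.063, 0.998, -0.0, -0.0]
wrist_force: [0.1, 0.1, 0.3]
grip_width: 0.0514
finger_force: 0.0
[0.62426638 0.01058822 0.08589621] [0.13454342 0.05094794 0.28760841] [ 0.00120765  0.00521808 -0.01806475] 0.05144360980304819
```

View pics/s3.png

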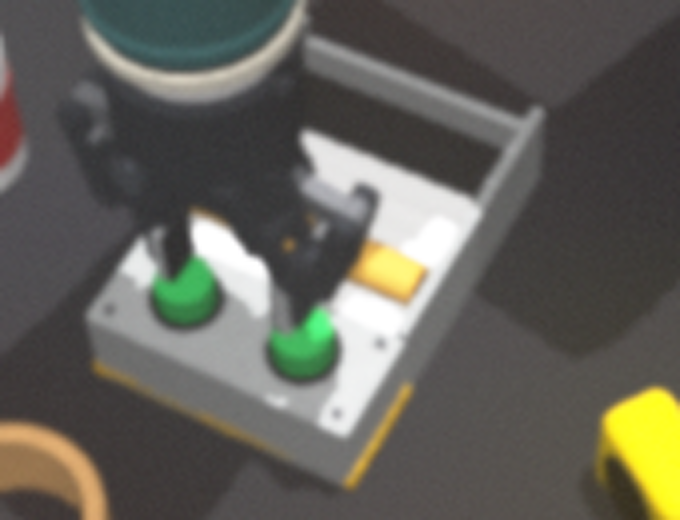

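The scene crop shows both fingertips just above the caps at (185,270) and (300,325), and the bar still at the stops. I continue down in 2 mm steps.

```bash
for i in 1; do python3 -m handwheel '[[[2,1,2,0,0,0,0.6],[0,0,2,0,0,0,0.6],[0,0,2,0,0,0,0.6],[0,0,2,0,0,0,0.6],[0,0,0,0,0,0,0.6]]]'; done; python3 -m handwheel '[[[0,0,2,0,0,0,0.6],[0,0,2,0,0,0,0.6],[0,0,0,0,0,0,0.6],[0,0,0,0,0,0,0.6]]]'; python3 -c "
from plant import bot
s=bot.read_state();print(s['ee_pos'],s['wrist_force'],s['torque'])"
```

```text
time: 4.05
ee_pos: [0.6221, 0.0114, 0.0778]
orientation: [-0.063, 0.998, 0.0, -0.0]
wrist_force: [-0.3, 0.5, 0.2]
grip_width: 0.0516
finger_force: 0.0
time: 4.38
ee_pos: [0.6227, 0.0113, 0.0745]
orientation: [-0.063, 0.998, -0.0, 0.0]
wrist_force: [0.4, 0.7, 3.0]
grip_width: 0.0513
finger_force: 1.2
[0.62265208 0.0112643  0.07447231] [0.44009616 0.70434232 3.0378085 ] [0.03713769 0.05104506 0.016061  ]
```

Contact is at TCP z ≈ 0.075 with 3 N, the starting force of both buttons together. I press 10 mm and then slightly past.

```bash
python3 -m handwheel '[[[0,0,3,0,0,0,0.6],[0,0,3,0,0,0,0.6],[0,0,3,0,0,0,0.6],[0,0,0,0,0,0,0.6]]]'; python3 -m handwheel '[[[0,0,1,0,0,0,0.6],[0,0,1,0,0,0,0.6],[0,0,0,0,0,0,0.6],[0,0,0,0,0,0,0.6]]]'; python3 -c "
from plant import bot
s=bot.read_state();print(s['ee_pos'],s['wrist_force'],s['torque'])"
```

```text
time: 4.72
ee_pos: [0.6228, 0.0113, 0.0659]
orientation: [-0.063, 0.998, -0.0, 0.0]
wrist_force: [-2.9, 0.2, 10.0]
grip_width: 0.051
finger_force: 4.5
time: 5.05
ee_pos: [0.6229, 0.0113, 0.0656]
orientation: [-0.063, 0.998, -0.0, 0.001]
wrist_force: [-6.6, 0.6, 20.5]
grip_width: 0.0511
finger_force: 10.4
[0.62288489 0.01128425 0.06556421] [-6.57239472  0.64719439 20.47514895] [0.105782   0.91454076 0.00566003]
```

The hard stop is reached: z has stalled at 0.0656, with 20 N shared almost evenly (little moment about the ramp axis). I hold while the bar rolls, then look.

```bash
python3 -m handwheel '[[[0,0,0,0,0,0,0.6],[0,0,0,0,0,0,0.6],[0,0,0,0,0,0,0.6],[0,0,0,0,0,0,0.6],[0,0,0,0,0,0,0.6],[0,0,0,0,0,0,0.6],[0,0,0,0,0,0,0.6],[0,0,0,0,0,0,0.6],[0,0,0,0,0,0,0.6],[0,0,0,0,0,0,0.6],[0,0,0,0,0,0,0.6],[0,0,0,0,0,0,0.6]]]' >/dev/null;  python3 -m handwheel '[[[0,0,0,0,0,0,0.6],[0,0,0,0,0,0,0.6],[0,0,0,0,0,0,0.6],[0,0,0,0,0,0,0.6],[0,0,0,0,0,0,0.6],[0,0,0,0,0,0,0.6],[0,0,0,0,0,0,0.6],[0,0,0,0,0,0,0.6],[0,0,0,0,0,0,0.6],[0,0,0,0,0,0,0.6],[0,0,0,0,0,0,0.6],[0,0,0,0,0,0,0.6]]]'
python3 - <<'E'
from plant import bot,get_image
from h import *
a=get_image("wrist")["pixels"];b=get_image("scene")["pixels"][170:300,220:390]
b2=get_image("scene")["pixels"][170:300,220:390];print(bot.read_state()["time"],bot.read_state()["wrist_force"])
im=np.hstack([cv2.resize(a,(400,300)),cv2.resize(b,(392,300))]);cv2.imwrite("pics/h4.png",im[:,:,::-1])
E
```

```text
time: 7.05
ee_pos: [0.6229, 0.0113, 0.0655]
orientation: [-0.063, 0.998, -0.0, 0.001]
wrist_force: [-5.1, -0.3, 21.6]
grip_width: 0.0513
finger_force: 10.3
7.2 [-5.13566048  0.33284042 20.01008192]
```

View pics/h4.png

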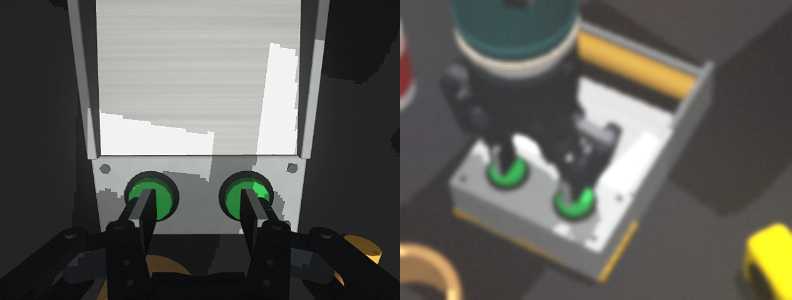

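The ramp is empty and both caps are down under the fingertips, at (150,197) and (247,195). The bar lies in the tray along the lip, at (640,65) in the right half. I hold another second and check that it is still, then lift straight up.

```bash
cat > bar.py <<'E'
from plant import bot,get_image
from h import *
d=get_image("scene");b=[x for x in blobs(d["pixels"],(12,80,80),(28,255,255),100) if 290<x[0][0]<360 and 170<x[0][1]<260]
print(bot.read_state()["time"],[(x[0],x[1][4],plane(d,x[0],.035).round(4)) for x in b])
E
python3 bar.py; python3 -m handwheel '[[[0,0,0,0,0,0,0.6],[0,0,0,0,0,0,0.6],[0,0,0,0,0,0,0.6],[0,0,0,0,0,0,0.6],[0,0,0,0,0,0,0.6],[0,0,0,0,0,0,0.6],[0,0,0,0,0,0,0.6],[0,0,0,0,0,0,0.6],[0,0,0,0,0,0,0.6],[0,0,0,0,0,0,0.6],[0,0,0,0,0,0,0.6],[0,0,0,0,0,0,0.6]]]' | tail -3; python3 bar.py
```

```text
7.25 [(array([320.8, 198.3]), 654, array([ 0.4772, -0.0044,  0.035 ]))]
wrist_force: [-4.6, -0.0, 20.4]
grip_width: 0.0513
finger_force: 10.3
8.3 [(array([320.8, 198.3]), 658, array([ 0.4772, -0.0044,  0.035 ]))]
```

The bar is still. It sits at feeder x ≈ -98 mm, inside the -80 to -106 mm range. Now I release and move clear.

```bash
python3 -m handwheel '[[[0,0,-4,0,0,0,0.6],[0,0,-8,0,0,0,0.6],[0,0,-8,0,0,0,0.6],[0,0,-20,0,0,0,0.6],[0,0,-30,0,0,0,0.6],[0,0,-35,0,0,0,0.6],[0,0,-35,0,0,0,0.6],[0,0,-20,0,0,0,0.6],[0,0,0,0,0,0,0.6],[0,0,0,0,0,0,0.6]]]'; python3 bar.py
python3 - <<'E'
from plant import get_image
from h import *
a=get_image("wrist")["pixels"];b=get_image("scene")["pixels"][150:340,170:420]
cv2.imwrite("pics/e5.png",np.hstack([cv2.resize(a,(400,300)),cv2.resize(b,(395,300))])[:,:,::-1])
E
```

```text
time: 9.13
ee_pos: [0.6232, 0.0113, 0.2246]
orientation: [-0.063, 0.998, -0.0, 0.001]
wrist_force: [1.0, 0.5, -0.6]
grip_width: 0.0515
finger_force: 0.0
9.1833 [(array([322. , 198.8]), 599, array([ 0.4768, -0.0017,  0.035 ]))]
```

View pics/e5.png

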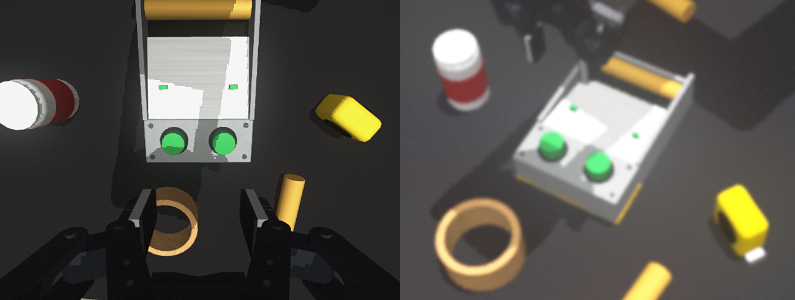

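The final view shows both caps up, at (173,142) and (224,143), and the pins raised. The bar is in the tray at (198,8), the bystanders are in place, and the gripper is clear.

```bash
python3 -c "
from plant import bot
print(bot.job_done())"
```

```text
the job is handed in; nothing more can be done
None
```

I pressed both buttons fully down together and held them until the brass bar lay still in the tray, then let them come up, moved clear with nothing else disturbed, and handed the job in at about 9 s; no verdict came back.

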